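# Set the gas fire's regulator and lock it

### The job

Slide the glazed door of the regulator box all the way open, over the fixed wooden half beside it, and leave it open. Then turn the bar knob clockwise until its pointer lines up with the brass mark on the dial, let go of it, and only then slide the steel locking hood fully home over the knob. Leave the things standing around the box where they are.

Things in the scene. Friction and masses are not known exactly. Their poses are not given: they have to be found in the camera images.
- case: Green regulator box, fixed: base 220 (x) x 470 (y) x 70 mm. Origin: centre of its underside, z up, y along its long side. In its frame the knob's axis is at x 0, y +30; the fixed wooden half is a housing about 170 mm square, 118 mm high, centred at y -148; rails 84 mm high at x +-100. Door and hood slide along the box's -y. All parts stay where left (friction, no springs).
- door (a joint): How far the door is open, m: 0 closed over the knob, 0.17 fully open over the fixed half (grows along the box's -y; friction about 2 N). A wood frame with two pale glass panes, 214 (x) x 175 mm, on two side skirts, its top 128 mm above the table.
- door_handle (a point): Middle of the door's handle, a dark steel fin at the door's centre: 80 mm along the box's x, 16 mm thick along y, standing 28 mm up from the door's top (128 to 156 mm above the table); this point is 144 mm above the table. Its z is up, its axes are those of the box.
- knob (a joint): Angle of the regulator knob, rad: grows clockwise seen from above, 0 to 4.5. At 0 the pointer lies 2.356 rad counter-clockwise from the box's +x axis. Friction about 0.08 N m. Always starts short of the mark.
- knob_grip (a point): On the knob's vertical axis at gripping height, 100 mm above the table (its x axis points along the bar to the pointer end). The knob is an upright black bar 60 mm long, 16 mm thick, 76 to 118 mm above the table, with a pointed end and white index line there, flat sides. The dial plate under it (radius 56 mm) is 72 mm above the table.
- knob_pointer (a point): The point that the knob's pointer indicates, 50 mm out from the knob's axis in the pointer's direction, 76 mm above the table; it turns with the knob.
- mark (a joint): Angle of the brass mark on the dial, rad, counted like the knob's: the knob is set when its angle equals this one. It cannot be moved by hand.
- dial_mark (a point): Brass mark, a flat tab 18 x 9 mm lying radially on the dial from 37 to 55 mm from the knob's axis; this point is 50 mm out, 76 mm above the table.
- hood (a joint): How far the locking hood is pushed over the knob, m: 0 parked at the box's +y end, 0.15 fully home with the hood centred on the knob (grows along the box's -y; friction about 2 N). The hood is a steel cover 76 x 76 mm, its roof 128 mm above the table, open below and on the side towards the knob; it clears the knob at any angle.
- hood_fin (a point): Middle of the fin on the hood's roof, 25 mm from the hood's centre on the side away from the knob: 50 mm along the box's x, 12 mm thick along y, standing 28 mm up from the roof (128 to 156 mm above the table); this point is 144 mm above the table.
- matchbox: Closed cardboard matchbox 65 x 110 x 22 mm near the robot's side of the box; origin under its centre; leave it alone.
- tumbler: Glass tumbler, 72 mm across, 85 mm tall, just beyond the box; origin under its centre; leave it alone.
- candlestick: Brass candlestick, foot 80 mm across, 150 mm tall, just beyond the box; origin under its centre; leave it alone.
- book: Closed book 150 x 210 x 32 mm, to the left; origin under its centre; leave it alone.
- bottle: Bottle, 72 mm across, 240 mm tall, to the right; origin under its centre; leave it alone.
- bowl: Bowl, 120 mm across, 50 mm tall, to the right; origin under its centre; leave it alone.
- hearth_brush: Hand brush, 240 mm long, lying to the left near the robot; origin within it; leave it alone.

How it is judged (in metres and radians):
On the way, in this order (a step that is already met when the one before it is completed fails the run):
1. the door is slid fully open, with the hood still parked (value of joint door above 0.158 m and value of joint hood below 0.035 m), for 0.2 s.
2. the knob's pointer is set to the mark and let go, with the hood still parked (horizontal distance between knob_pointer and dial_mark below 0.006 m and contact force between the fingers and knob below 0.3 N and value of joint hood below 0.035 m), for 0.2 s.
At the end, for the whole second after the job is handed in: The door is open to within 12 mm of its stop, the pointer is on the mark to within 6 mm at 50 mm radius (about 7 degrees), and the hood is home over the knob to within 9 mm of its stop (value of joint door above 0.158 m and horizontal distance between knob_pointer and dial_mark below 0.006 m and value of joint hood above 0.141 m); the robot touches nothing.
It fails at once if a thing standing around the box is shifted by more than 30 mm (distance of any of matchbox, tumbler, candlestick, book, bottle, bowl, hearth_brush from where it was at the start of the episode above 0.03 m).
It also fails if it takes over 70 s, if anything falls off the work surface, if the arm or the gripper's body presses on something with over 40 N, if the wrist force passes 120 N, or if a joint passes its speed limit or range.

### The arm

A 6-joint arm with a two-finger parallel gripper is mounted at the origin on the work surface. World frame = base frame: x ahead of the robot, y to its left, z up, the work surface at z = 0. Lengths are in mm, angles in rad, forces in N, time in s.
With the tool pointing down it reaches from about 225 to 875 mm from the base axis. Payload 3.4 kg.
Tool frame: the origin (TCP) lies midway between the tips of the shut fingers; the grasp point (between the pads) lies 19 mm behind it; z points along the fingers, y is the line along which they close (so a half turn about z gives the same grasp; the last joint's range is limited). The gripper opens to 85 mm and grips with 20 to 120 N. Pads are 22 mm wide; open, the fingers measure 114 mm over their backs; the gripper's body (76 mm by 85 mm) begins 54 mm behind the grasp point. The pads swing forward as they close: fully open they stand 13 mm farther back than shut.
Start: joints at [-1.273, 0.276, 1.505, -0, 1.361, -0.121], TCP at [233.835, -525.342, 231.328] pointing down, gripper open.
Joint ranges: [-2.89, 2.89], [-0.75, 2.08], [0.22, 2.7], [-1.18, 4.32], [0.11, 2.71], [-2.7, 2.7]. Speed limits (rad/s): [2.57, 2.57, 3.14, 3.14, 3.14, 3.14].

### API

Orientations are given as [roll, pitch, yaw] about the fixed x, y, z axes, in that order (R = Rz(yaw) Ry(pitch) Rx(roll)).
In Python, from rig import bot, imaging, job gives the robot as it stands.
- The arm moves only by the tool step_arm, never from a script. Its argument "increments" is a list of rows, each a list of 3 entries, a list of its own where there are three numbers: the shift along the world's x, y, z in mm, then the turn about the world's z in degrees, then the opening, from -1 (shut) to 1 (fully open), so that 0 is half open. A call has exactly 8 rows; each row is the pose to reach, as a shift and turn from the pose commanded when the call began; what a row does not reach only later rows make up. A row lasts 1/10 s, in which the tool goes at most 50 mm and 8.59 degrees, less where a joint would pass 70% of its speed; a pose out of reach is approached as far as the arm can. A call with a gripper value outside its range is refused whole. The fingers move at their own pace and stop on an object; the grip force is fixed at half the most. Time passes only in rows, so rows that repeat a pose let the fingers close, or fill a call up. It gives the time, the measured TCP pose, the force, the opening and the grip force at its end, in the units of the state.
- bot.get_state(): the state, without advancing time (a new reading comes with each control period).
- imaging.camera(name): name is "side" or "top"; returns the picture (400x640x3 uint8, red, green, blue); there is no depth.
- imaging.get_calibration(name): a dict with "fx", "fy", "cx", "cy" (pixels), "origin" and "rotation" of the camera in the world. Camera axes: x right, y down, z forward; pixel columns grow to the right and rows downward; lengths in mm; the calibration is good to about 2 mm. A picture is of the moment at which its call begins. get_calibration takes no time and is no camera call.
- job.finish_job(): hands the job in; it is judged then, once.
The state is a dict: "t": time; "joints": joint angles; "joint_velocities": joint speeds; "joint_torque": joint torques, N m; "position": TCP position; "ee_rot": TCP orientation; "wrist_force": force on the tool from outside, world axes, zero at the start; "ft_torque": the same for the moment, N m; "grip_width": opening from 0.0 (shut) to 1.0 (fully open); "finger_force": force on a finger pad.
Only numpy, scipy, OpenCV 4.12 (cv2) and the standard library are available. Lean on these libraries where they do the work, as an engineer would, in place of code of your own. Each camera call takes 0.05 s, during which the arm holds its last target. There are 200 camera calls.

## Working session

There is one attempt and no reset: what is moved stays moved. The work goes in short steps, Python scripts to look and compute and a tool call to move; the robot and the scene stay as the last step left them, time stands still between calls to the robot, and variables do not carry over. Pictures are saved under pics/ and viewed, at most 10 in all, crops included, and the job is handed in when it is done.

Besides the shell and the picture viewer there is one more tool, called after ">>>" as name(argument=value, ...), one argument or row to a line, values as JSON. step_arm: Moves the arm, as the interface text tells. Its arguments: {"type":"object","properties":{"increments":{"type":"array"}},"required":["increments"]}

```bash
mkdir -p pics; cat > h.py <<'E'
import numpy as np, cv2
from rig import bot, imaging, job
def snap(name,fn):
    im=imaging.camera(name); cv2.imwrite('pics/'+fn,im[:,:,::-1]); return im
def ray(name,u,v):
    c=imaging.get_calibration(name); d=np.array(c['rotation'])@np.array([(u-c['cx'])/c['fx'],(v-c['cy'])/c['fy'],1.])
    return np.array(c['origin']),d
def plane(name,u,v,z):
    o,d=ray(name,u,v); return o+d*(z-o[2])/d[2]
def tri(u1,v1,u2,v2,a='top',b='side'):
    o,d=ray(a,u1,v1); p,e=ray(b,u2,v2)
    d/=np.linalg.norm(d); e/=np.linalg.norm(e)
    s=np.linalg.lstsq(np.c_[d,-e],p-o,rcond=None)[0]
    A,B=o+d*s[0],p+e*s[1]; return (A+B)/2,np.linalg.norm(A-B)
E
python3 - <<'E'
from h import *
a=snap('top','t0.png');b=snap('side','s0.png')
for n in('top','side'):
    c=imaging.get_calibration(n);print(c)
print(bot.get_state())
E
```

```text
{'fx': 365.34009240731257, 'fy': 365.34009240731257, 'cx': 316.43377319703154, 'cy': 194.18331965703862, 'origin': array([ 475.14030361,  -19.92028287, 1387.62858397]), 'rotation': array([-3.0629684 , -0.00755002, -1.56454204])}
{'fx': 385.86836842987407, 'fy': 385.86836842987407, 'cx': 315.20344373413246, 'cy': 196.78441729258276, 'origin': array([ 539.72977909,  879.69625997, 1124.09799104]), 'rotation': array([-2.39831904,  0.01683886, -3.11115021])}
{'t': 0.1, 'joints': array([-1.27302227e+00,  2.76548762e-01,  1.50598945e+00, -3.17726402e-06,
        1.36071045e+00, -1.21003223e-01]), 'joint_velocities': array([ 0.00030716, -0.00168846, -0.00367532, -0.00187064,  0.00252384,
        0.00050661]), 'joint_torque': array([ 8.48168329e-04, -4.17700303e+01, -2.46406424e+01, -1.25505726e-04,
        5.97561986e-03, -1.28976544e-05]), 'position': array([ 233.67536266, -524.86909853,  230.52332533]), 'ee_rot': array([-3.13994839e+00, -1.96809239e-04,  4.18777783e-01]), 'wrist_force': array([-0.24067035, -0.13311334,  0.18051336]), 'ft_torque': array([-0.03552292, -0.03098699, -0.01410935]), 'finger_force': 0.0, 'grip_width': 1.001811059283056}
```

View pics/t0.png

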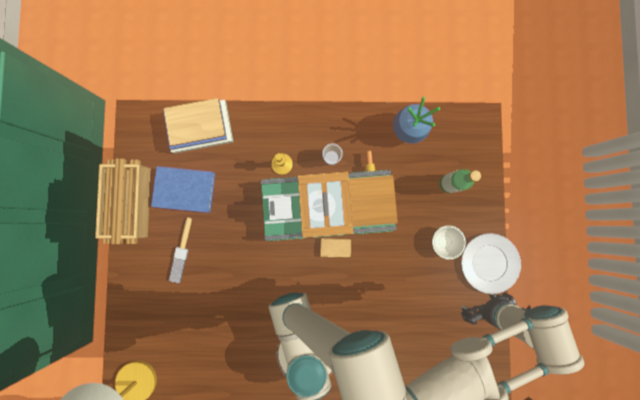

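View pics/s0.png

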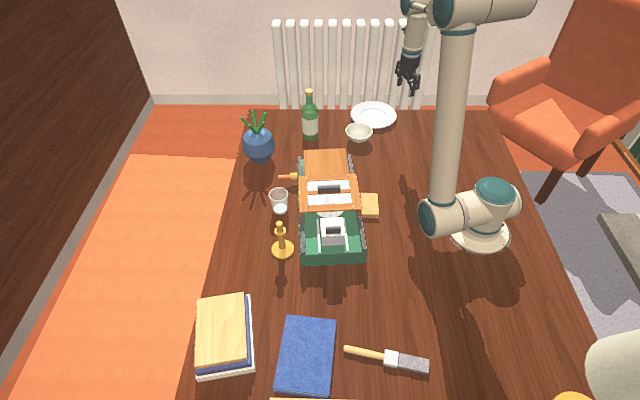

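The top view shows the box around (330,205) with its long axis along the image columns: hood at (280,208), door at (325,204), fixed half at (372,202). The side view shows the door at (330,193) and the hood at (332,235). The rotations are rpy, so I'll crop for detail.

```bash
sed -i "s/np.array(c\['rotation'\])@/Rotation.from_euler('xyz',c['rotation']).as_matrix()@/; 1a from scipy.spatial.transform import Rotation" h.py
python3 - <<'E'
from h import *
a=cv2.imread('pics/t0.png')[160:250,250:410];b=cv2.imread('pics/s0.png')[140:275,280:400]
A=cv2.resize(a,None,fx=4.95,fy=4.95,interpolation=cv2.INTER_CUBIC);cv2.imwrite('pics/t0c.png',A)
cv2.imwrite('pics/s0c.png',cv2.resize(b,None,fx=4.4,fy=4.4,interpolation=cv2.INTER_CUBIC))
E
```

```text
(no output)
```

View pics/t0c.png

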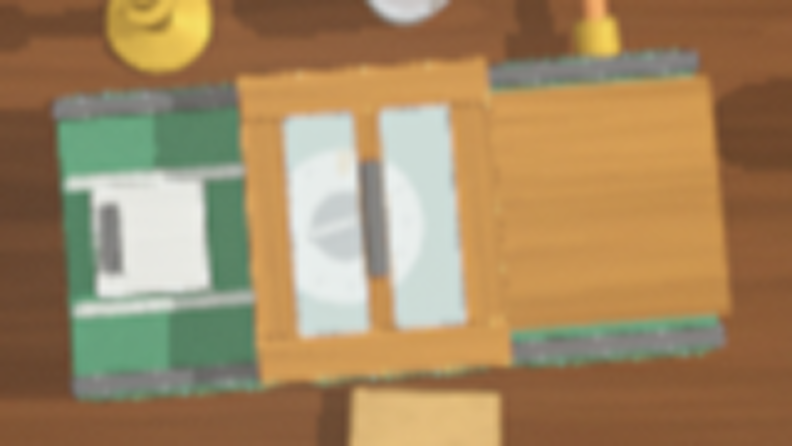

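View pics/s0c.png

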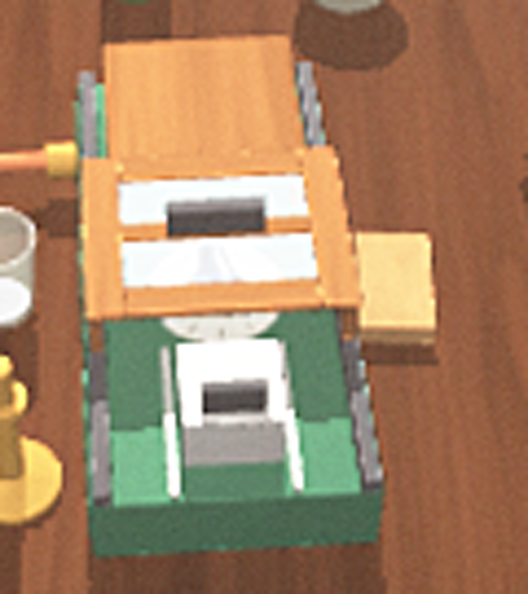

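Top crop: the handle is at crop (373,218), the hood fin at (110,239) and the door corners at (238,77), (487,60), (512,362), (262,383). Side crop: the handle is at (215,217), the fin at (235,399), and the corners at (88,318), (82,160), (333,148), (360,303). I'll triangulate these.

```bash
python3 - <<'E'
from h import *
T=lambda u,v:(u/4.95+250,v/4.95+160); S=lambda u,v:(u/4.4+280,v/4.4+140)
P={}
for n,t,s in [('handle',(373,218),(215,215)),('hoodfin',(110,239),(235,397)),('c++',(238,77),(88,318)),('c+-',(487,60),(82,160)),('c--',(512,362),(333,148)),('c-+',(262,383),(360,303))]:
    p,e=tri(*T(*t),*S(*s));P[n]=p;print(n,p.round(1),round(e,1))
c=[plane('top',*T(*q),128) for q in [(238,77),(487,60),(512,362),(262,383)]]
print(np.round(c,1),np.mean(c,0)); 
for d in (c[0]-c[1],c[3]-c[2]): print(np.degrees(np.arctan2(-d[0],d[1])))
for d in (c[0]-c[3],c[1]-c[2]): print(np.degrees(np.arctan2(d[1],d[0])))
print(plane('top',*T(373,218),150),plane('top',*T(110,239),150))
d=plane('top',*T(110,239),150)-plane('top',*T(373,218),150);print(np.degrees(np.arctan2(-d[0],d[1])),np.hypot(*d[:2]))
E
```

```text
handle [538.2 -59.2 143.8] 2.9
hoodfin [522.6 121.7 141.6] 3.1
c++ [636.4  35.4 126.7] 5.2
c+- [ 650.7 -139.6  125.2] 3.6
c-- [ 439.4 -156.8  125. ] 3.4
c-+ [424.8  16.7 126.1] 1.7
[[ 638.9   35.3  128. ]
 [ 652.2 -139.4  128. ]
 [ 441.2 -156.7  128. ]
 [ 425.7   16.5  128. ]] [539.48818936 -61.06391491 128.        ]
4.3504064942581975
5.1160369966746515
5.0346301556470126
4.665871751799638
[539.3810351  -59.11686362 150.        ] [523.81219537 120.69442592 150.        ]
4.948574974735341 180.4840397797075
```

The heights agree with the text and the box yaw is about +4.8°. The handle is at about (539,-60). I'll approach its +y side with shut fingers, about 50 mm off.

>>> step_arm(
  increments=[
    [[300,515,10],71,-1],
    [[300,515,10],71,-1],
    [[300,515,10],71,-1],
    [[300,515,10],71,-1],
    [[300,515,10],71,-1],
    [[300,515,10],71,-1],
    [[300,515,10],71,-1],
    [[300,515,10],71,-1],
  ],
)

```text
t: 0.9
position: [435.6, -177.8, 237.9]
ee_rot: [3.142, 0.0, 1.625]
wrist_force: [0.7, -1.0, 0.1]
grip_width: -0.002
finger_force: 0.0
```

>>> step_arm(
  increments=[
    [[99,168,0],2,-1],
    [[99,168,0],2,-1],
    [[99,168,0],2,-1],
    [[99,168,0],2,-1],
    [[99,168,-50],2,-1],
    [[99,168,-90],2,-1],
    [[99,168,-98],2,-1],
    [[99,168,-98],2,-1],
  ],
)

```text
t: 1.7
position: [533.1, -11.7, 138.8]
ee_rot: [-3.138, -0.001, 1.654]
wrist_force: [0.6, -0.4, 0.6]
grip_width: 0.002
finger_force: 0.0
```

```bash
python3 - <<'E'
from h import *
s=bot.get_state();print(s['position'],s['ee_rot'],s['joints'])
E
```

```text
[533.11818142 -11.67443868 138.82961603] [-3.13804974e+00 -8.14138722e-04  1.65365401e+00] [-1.52387960e-01  2.85324373e-01  1.73593471e+00 -3.77876922e-05
  1.12396867e+00 -2.35230696e-01]
```

>>> step_arm(
  increments=[
    [[1.5,-18,0],0,-1],
    [[3,-36,0],0,-1],
    [[5,-56,0],0,-1],
    [[6.5,-76,0],0,-1],
    [[8,-96,0],0,-1],
    [[10,-116,0],0,-1],
    [[11.5,-136,0],0,-1],
    [[13,-156,0],0,-1],
  ],
)

```text
t: 2.5
position: [548.8, -168.1, 142.5]
ee_rot: [3.137, -0.001, 1.652]
wrist_force: [1.4, 3.8, -2.3]
grip_width: 0.001
finger_force: 1.8
```

>>> step_arm(
  increments=[
    [[0.5,-8,0],0,-1],
    [[1,-16,0],0,-1],
    [[2,-24,0],0,-1],
    [[2.5,-32,0],0,-1],
    [[3,-38,0],0,-1],
    [[3.5,-44,0],0,-1],
    [[3.5,-44,0],0,-1],
    [[3.5,-44,0],0,-1],
  ],
)

```text
t: 3.3
position: [549.5, -189.4, 142.0]
ee_rot: [3.14, -0.041, 1.65]
wrist_force: [1.1, 50.5, 21.4]
grip_width: -0.002
finger_force: 25.5
```

It stopped at y -189 with 50 N. I'll back off and look at whether this is the stop.

>>> step_arm(
  increments=[
    [[-1,12,0],0,-1],
    [[-2,25,0],0,-1],
    [[-4,45,0],0,-1],
    [[-6,70,40],0,-1],
    [[-12,90,80],0,-1],
    [[-62,90,80],0,-1],
    [[-112,90,80],0,-1],
    [[-162,90,80],0,1],
  ],
)

```text
t: 4.1
position: [386.9, -122.3, 220.4]
ee_rot: [-3.141, 0.003, 1.655]
wrist_force: [-0.4, -0.5, 0.6]
grip_width: 0.159
finger_force: 0.0
```

```bash
python3 - <<'E'
from h import *
snap('side','s1.png');snap('top','t1.png')
a=cv2.imread('pics/t1.png')[160:250,250:410];b=cv2.imread('pics/s1.png')[140:275,280:400]
A=cv2.resize(a,None,fx=4.95,fy=4.95,interpolation=cv2.INTER_CUBIC);cv2.imwrite('pics/t1c.png',A)
cv2.imwrite('pics/s1c.png',cv2.resize(b,None,fx=4.4,fy=4.4,interpolation=cv2.INTER_CUBIC))
E
```

```text
(no output)
```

View pics/t1c.png

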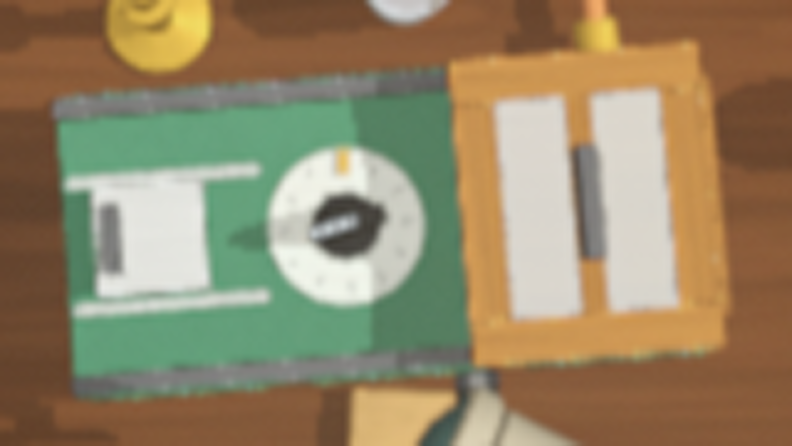

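View pics/s1c.png

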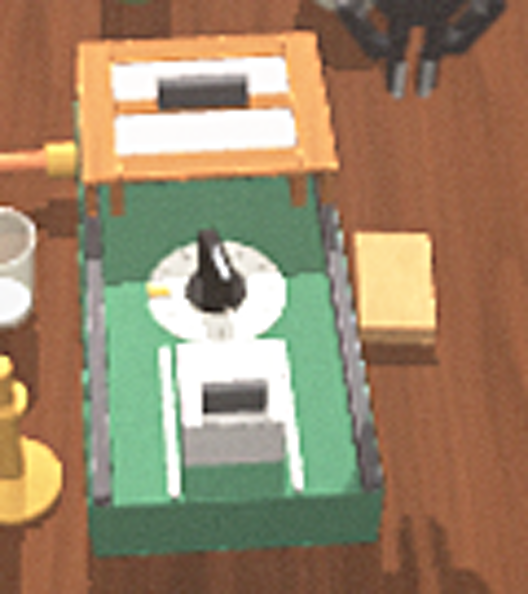

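The door has moved about 148 mm (handle now at crop (589,202)). The knob is exposed with its dial centre at about (347,226), the brass mark at (343,161), and the bar pointing towards (378,215) or (315,232). I'll measure everything in the box frame.

```bash
python3 - <<'E'
from h import *
T=lambda u,v:(u/4.95+250,v/4.95+160); S=lambda u,v:(u/4.4+280,v/4.4+140)
im=cv2.imread('pics/t1.png')
hsv=cv2.cvtColor(im,cv2.COLOR_BGR2HSV)
# box ends from rails z84
r=[plane('top',*T(*q),84) for q in [(55,108),(73,388),(698,56),(722,337)]]
print('rails',np.round(r,1)); c=np.mean(r,0); print('box centre',c)
yb=((r[0]-r[2])+(r[1]-r[3]))[:2]; yb/=np.linalg.norm(yb); print('yaw',np.degrees(np.arctan2(-yb[0],yb[1])))
xb=np.array([yb[1],-yb[0]])
def rep(n,p): print(n,p.round(1),'box',round((p[:2]-c[:2])@xb,1),round((p[:2]-c[:2])@yb,1))
h,e=tri(*T(589,202),*S(203,92)); rep('handle tri',h); rep('handle pl',plane('top',*T(589,202),150)); rep('handle0',plane('top',*T(373,218),150))
rep('dial',plane('top',*T(347,226),72)); rep('fin',plane('top',*T(110,239),150))
rep('dial side',plane('side',*S(217,290),72))
rep('mark',plane('top',*T(343,161),73));rep('mark side',plane('side',*S(160,292),73))
p,e=tri(*T(347,226),*S(217,290));print('dial tri',p,e)
rep('line end A',plane('top',*T(355,217),118)); rep('line end B',plane('top',*T(312,234),118))
rep('tip',plane('top',*T(384,213),95))
E
```

```text
rails [[ 621.   169.5   84. ]
 [ 419.6  153.    84. ]
 [ 662.4 -297.3   84. ]
 [ 458.8 -312.6   84. ]]
box centre [540.46677835 -71.85252823  84.        ]
yaw 4.9402835694968
handle tri [ 550.  -208.6  140.6] box -2.3 -137.1
handle pl [ 551.4 -207.3  150. ] box -0.8 -135.9
handle0 [539.4 -59.1 150. ] box 0.0 12.8
dial [537.5 -42.7  72. ] box -0.5 29.3
fin [523.8 120.7 150. ] box -0.0 193.3
dial side [534.4 -42.3  72. ] box -3.5 29.9
mark [584.9 -39.5  73. ] box 47.0 28.4
mark side [581.2 -38.5  73. ] box 43.5 29.7
dial tri [535.9261808  -42.58589476  71.90759011] 3.106898072086613
line end A [541.7 -47.5 118. ] box 3.3 24.2
line end B [529.5 -17.3 118. ] box -6.2 55.3
tip [545.9 -68.7  95. ] box 5.7 2.7
```

The door handle is now at box y -136.5, which is about 0.167 m open, so the door is at its stop. It started slightly ajar. Now a zoom of the knob to resolve the pointer end.

```bash
python3 - <<'E'
from h import *
t=cv2.imread('pics/t1.png')[186:226,300:340];s=cv2.imread('pics/s1.png')[184:224,310:350]
o=np.hstack([cv2.resize(i,(400,400),interpolation=cv2.INTER_CUBIC) for i in(t,s)])
o=np.clip(o.astype(float)*1.5,0,255).astype(np.uint8)
cv2.imwrite('pics/k1.png',o)
def proj(n,p):
    c=imaging.get_calibration(n);q=Rotation.from_euler('xyz',c['rotation']).as_matrix().T@(np.array(p)-c['origin'])
    return np.array([c['cx']+c['fx']*q[0]/q[2],c['cy']+c['fy']*q[1]/q[2]])
for p in [(536.5,-42.5,72),(536.5,-42.5,118)]:
    print(p,((proj('top',p)-[300,186])*10).round(),((proj('side',p)-[310,184])*10).round()+[400,0])
E
```

```text
(536.5, -42.5, 72) [200. 199.] [587. 219.]
(536.5, -42.5, 118) [203. 193.] [588. 133.]
```

View pics/k1.png

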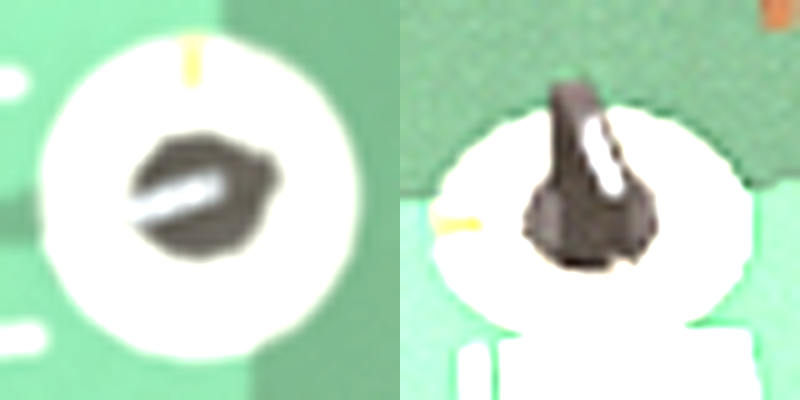

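The left end of the bar carries the white line, from (215,185) to (130,218), so the pointer faces box +y at a world angle of about 109.5°. The brass mark is at (192,60), box angle about 0°, so the turn is about 106° clockwise. The knob axis is at world (536.5,-42.5).

>>> step_arm(
  increments=[
    [[149.5,80,0],14.5,1],
    [[149.5,80,0],14.5,1],
    [[149.5,80,0],14.5,1],
    [[149.5,80,0],14.5,1],
    [[149.5,80,-40],14.5,1],
    [[149.5,80,-60],14.5,1],
    [[149.5,80,-60],14.5,1],
    [[149.5,80,-60],14.5,1],
  ],
)

```text
t: 5.0
position: [538.9, -42.2, 160.4]
ee_rot: [3.141, 0.001, 1.907]
wrist_force: [-0.6, 0.4, 1.3]
grip_width: 0.998
finger_force: 0.0
```

```bash
python3 - <<'E'
from h import *
im=cv2.imread('pics/t1.png');hsv=cv2.cvtColor(im,cv2.COLOR_BGR2HSV)
roi=np.zeros(im.shape[:2],np.uint8);roi[186:206,308:334]=255
m=(hsv[...,0]>15)&(hsv[...,0]<35)&(hsv[...,1]>70)&(roi>0)
y,x=np.nonzero(m);w=hsv[...,1][m];u,v=np.average(x,weights=w),np.average(y,weights=w);print(u,v,len(x))
p=plane('top',u,v,73);d=p[:2]-[536.9,-42.6];print(p,np.degrees(np.arctan2(d[1],d[0])),np.hypot(*d))
print(bot.get_state()['position'],np.degrees(bot.get_state()['ee_rot']))
E
```

```text
318.5659824046921 192.05278592375367 10
[586.54924305 -36.85006168  73.        ] 6.606063744724438 49.98108768053148
[538.85752436 -42.23515817 160.39111878] [1.79989712e+02 5.43693743e-02 1.09252107e+02]
```

>>> step_arm(
  increments=[
    [[-2,0,-40],0,1],
    [[-2,0,-70],0,1],
    [[-2,0,-78],0,1],
    [[-2,0,-78],0,1],
    [[-2,0,-78],0,-1],
    [[-2,0,-78],0,-1],
    [[-2,0,-78],0,-1],
    [[-2,0,-78],0,-1],
  ],
)

```text
t: 5.8
position: [536.7, -41.9, 83.0]
ee_rot: [3.14, 0.001, 1.907]
wrist_force: [-1.0, 0.2, 0.4]
grip_width: 0.329
finger_force: 0.0
```

>>> step_arm(
  increments=[
    [[0,0,0],0,-1],
    [[0,0,0],0,-1],
    [[0,0,0],0,-1],
    [[0,0,0],0,-1],
    [[0,0,0],0,-1],
    [[0,0,0],0,-1],
    [[0,0,0],0,-1],
    [[0,0,0],0,-1],
  ],
)

```text
t: 6.6
position: [538.7, -41.0, 83.1]
ee_rot: [3.136, 0.001, 1.906]
wrist_force: [4.1, 3.6, 1.1]
grip_width: 0.178
finger_force: 59.6
```

>>> step_arm(
  increments=[
    [[1.5,0.5,0],-7,-1],
    [[1.5,0.5,0],-14,-1],
    [[1.5,0.5,0],-21,-1],
    [[1.5,0.5,0],-28,-1],
    [[1.5,0.5,0],-35,-1],
    [[1.5,0.5,0],-42,-1],
    [[1.5,0.5,0],-49,-1],
    [[1.5,0.5,0],-56,-1],
  ],
)

```text
t: 7.4
position: [538.8, -40.9, 83.1]
ee_rot: [3.14, -0.002, 0.925]
wrist_force: [0.9, 1.5, 2.4]
grip_width: 0.181
finger_force: 59.9
```

>>> step_arm(
  increments=[
    [[0,0,0],-7,-1],
    [[0,0,0],-14,-1],
    [[0,0,0],-21,-1],
    [[0,0,0],-28,-1],
    [[0,0,0],-35,-1],
    [[0,0,0],-42,-1],
    [[0,0,0],-48,-1],
    [[0,0,0],-48,-1],
  ],
)

```text
t: 8.2
position: [538.9, -41.0, 83.1]
ee_rot: [-3.142, -0.003, 0.091]
wrist_force: [1.0, 1.0, 4.5]
grip_width: 0.182
finger_force: 60.1
```

>>> step_arm(
  increments=[
    [[0,0,0],0,1],
    [[0,0,0],0,1],
    [[0,0,0],0,1],
    [[0,0,0],0,1],
    [[0,0,0],0,1],
    [[0,0,0],0,1],
    [[0,0,40],0,1],
    [[0,0,80],0,1],
  ],
)

```text
t: 9.0
position: [536.5, -41.1, 161.7]
ee_rot: [-3.141, 0.004, 0.092]
wrist_force: [0.7, -0.6, 0.0]
grip_width: 0.999
finger_force: 0.0
```

>>> step_arm(
  increments=[
    [[0,0,45],0,1],
    [[0,0,80],8,-1],
    [[-50,0,80],16,-1],
    [[-100,0,80],24,-1],
    [[-150,0,80],32,-1],
    [[-200,0,80],40,-1],
    [[-200,0,80],48,-1],
    [[-200,0,80],56,-1],
  ],
)

```text
t: 9.8
position: [336.0, -41.0, 242.4]
ee_rot: [3.14, -0.0, 1.074]
wrist_force: [0.9, 0.4, 0.3]
grip_width: 0.003
finger_force: 0.0
```

```bash
python3 - <<'E'
from h import *
snap('top','t2.png');snap('side','s2.png')
t=cv2.imread('pics/t2.png')[186:226,300:340];s=cv2.imread('pics/s2.png')[184:224,310:350]
o=np.hstack([cv2.resize(i,(400,400),interpolation=cv2.INTER_CUBIC) for i in(t,s)])
cv2.imwrite('pics/k2.png',np.clip(o.astype(float)*1.4,0,255).astype(np.uint8))
E
```

```text
(no output)
```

View pics/k2.png

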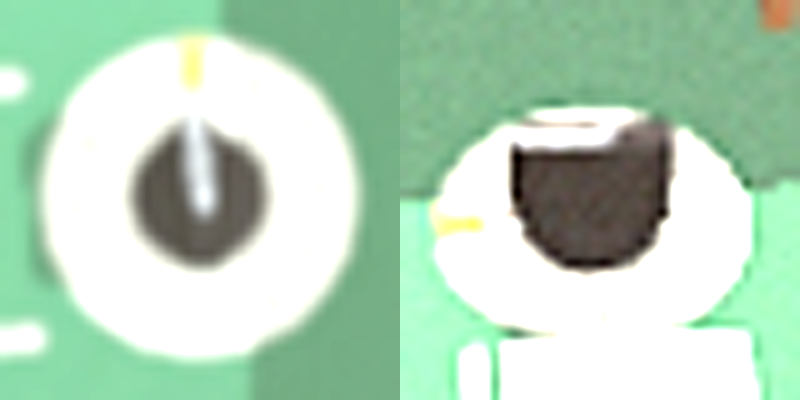

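In the zoomed crop the white line runs from (207,210) to (193,115) towards the mark at (191,60), so it is close. I'll quantify the residual once with masks.

```bash
python3 - <<'E'
from h import *
im=cv2.imread('pics/t2.png');K=10
t=cv2.resize(im[186:226,300:340],None,fx=K,fy=K,interpolation=cv2.INTER_CUBIC)
hsv=cv2.cvtColor(t,cv2.COLOR_BGR2HSV);H,S_,V=cv2.split(hsv)
U=lambda p:((p[0]+.5)/K-.5+300,(p[1]+.5)/K-.5+186)
white=((S_<60)&(V>120)).astype(np.uint8)
dial=np.zeros_like(white)
cs,_=cv2.findContours(white,cv2.RETR_EXTERNAL,cv2.CHAIN_APPROX_NONE)
c=max(cs,key=lambda c:cv2.contourArea(cv2.convexHull(c)));e=cv2.fitEllipse(cv2.convexHull(c));print('dial',e)
m=((H>15)&(H<38)&(S_>60)&(V>120)).astype(np.uint8);m[110:]=0;m[:,:140]=0;m[:,260:]=0
yy,xx=np.nonzero(m);mk=(xx.mean(),yy.mean());print('mark',mk,xx.min(),xx.max(),yy.min(),yy.max())
dark=(V<110).astype(np.uint8)
l=((V>100)&(S_<70)).astype(np.uint8);n,L,st,ce=cv2.connectedComponentsWithStats(l)
reg=np.zeros_like(l);reg[120:215,150:250]=1
ly,lx=np.nonzero(((V>105)&(reg>0)&(((xx0:=np.arange(400)[None,:])>175)&(xx0<222))))
vx,vy,x0,y0=cv2.fitLine(np.c_[lx,ly].astype(np.float32),cv2.DIST_L2,0,.01,.01).ravel()
a=(x0-40*vx,y0-40*vy);b=(x0+40*vx,y0+40*vy)
if a[1]<b[1]:a,b=b,a   # b = upper (outer)
pa,pb=plane('top',*U(a),118),plane('top',*U(b),118);d=pb-pa;print('line angle',np.degrees(np.arctan2(d[1],d[0])),a,b)
C=plane('top',*U(e[0]),72);M=plane('top',*U(mk),73);d=M-C;print('C',C,'M',M,'mark angle',np.degrees(np.arctan2(d[1],d[0])),np.hypot(*d[:2]))
E
```

```text
dial ((199.2102813720703, 196.83151245117188), (329.5489196777344, 332.16351318359375), 167.73464965820312)
mark (np.float64(192.63450980392156), np.float64(64.77411764705883)) 179 205 38 92
line angle 4.532419691221048 (np.float32(203.00972), np.float32(201.72499)) (np.float32(197.12587), np.float32(121.941666))
C [538.98601374 -40.4011861   72.        ] M [586.64736731 -37.7433005   73.        ] mark angle 3.1918535154847674 47.73540593570082
```

The pointer is at 4.5–5.2° and the mark at 3–5°, so it is set. Now the hood: fin at (524,121), push from its +y side.

>>> step_arm(
  increments=[
    [[184,207,0],33.5,-1],
    [[184,207,0],33.5,-1],
    [[184,207,0],33.5,-1],
    [[184,207,0],33.5,-1],
    [[184,207,0],33.5,-1],
    [[184,207,0],33.5,-1],
    [[184,207,-50],33.5,-1],
    [[184,207,-80],33.5,-1],
  ],
)

```text
t: 10.7
position: [521.6, 166.8, 159.3]
ee_rot: [-3.139, 0.0, 1.652]
wrist_force: [-0.3, 1.0, -0.4]
grip_width: -0.0
finger_force: 0.0
```

>>> step_arm(
  increments=[
    [[0,0,-24],0,-1],
    [[0,0,-24],0,-1],
    [[1.5,-18,-24],0,-1],
    [[3,-36,-24],0,-1],
    [[4.5,-54,-24],0,-1],
    [[6,-72,-24],0,-1],
    [[7.5,-90,-24],0,-1],
    [[9,-108,-24],0,-1],
  ],
)

```text
t: 11.5
position: [531.4, 58.4, 139.1]
ee_rot: [3.14, -0.003, 1.651]
wrist_force: [0.6, 3.2, -2.2]
grip_width: 0.003
finger_force: 1.7
```

>>> step_arm(
  increments=[
    [[1,-12,0],0,-1],
    [[2,-24,0],0,-1],
    [[3,-36,0],0,-1],
    [[4,-46,0],0,-1],
    [[4.5,-54,0],0,-1],
    [[5,-60,0],0,-1],
    [[5.5,-66,0],0,-1],
    [[5.5,-66,0],0,-1],
  ],
)

```text
t: 12.3
position: [536.0, 0.7, 138.7]
ee_rot: [3.14, -0.019, 1.649]
wrist_force: [1.1, 26.9, 7.0]
grip_width: -0.002
finger_force: 13.3
```

At the stop (27 N) where expected. I'll back off and check.

>>> step_arm(
  increments=[
    [[-1,15,0],0,-1],
    [[-3,40,0],0,-1],
    [[-3,50,40],0,-1],
    [[-3,50,80],0,-1],
    [[-50,50,100],0,-1],
    [[-100,50,100],0,-1],
    [[-150,50,100],0,-1],
    [[-200,50,100],0,-1],
  ],
)

```text
t: 13.1
position: [334.9, 40.8, 237.7]
ee_rot: [-3.141, 0.002, 1.654]
wrist_force: [0.6, -0.2, 0.4]
grip_width: -0.002
finger_force: 0.0
```

```bash
python3 - <<'E'
from h import *
snap('top','t3.png')
a=cv2.imread('pics/t3.png')[160:250,250:410]
cv2.imwrite('pics/t3c.png',cv2.resize(a,None,fx=4.95,fy=4.95,interpolation=cv2.INTER_CUBIC))
E
```

```text
(no output)
```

View pics/t3c.png

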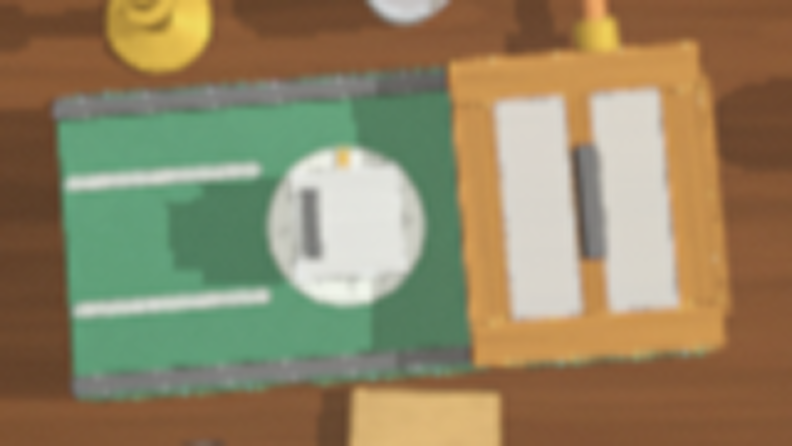

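The hood (crop centre about (348,222)) is centred on the dial (347,226), the door is still open at (589,202), and nothing else has moved. I'll hand it in.

```bash
python3 -c "
from rig import job
print(job.finish_job())"
```

```text
the job is handed in; nothing more can be done
None
```

I slid the door open to its stop, set the knob pointer to within about 2° of the brass mark and let go, then pushed the hood home; the job is handed in at about 13 s of the 70 s, but no verdict was returned.

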